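Seat a microscope stage plate on its dowels and turn the keeper over it

ROBOT

A 6-joint arm with a two-finger parallel gripper is mounted at the origin on a cart in front of the work surface, level with it; the furniture and walls round the work are solid. World frame = base frame: x ahead of the robot, y to its left, z up, the work surface at z = 0. Lengths are in mm, angles in rad, forces in N, time in s.
With the tool pointing down it reaches from about 275 to 825 mm from the base axis. Payload 5.2 kg.
Tool frame: the origin (TCP) lies at the very end of the fingers, on their centre line; the grasp point (between the pads) lies 19 mm behind it; z points along the fingers, y is the line along which they close (so a half turn about z gives the same grasp; the last joint's range is limited). The gripper opens to 93 mm and grips with 3 to 60 N. Pads are 15 mm wide; open, the fingers measure 128 mm over their backs; the gripper's body (75 mm by 188 mm) begins 65 mm behind the grasp point.
Start: joints at [-1.338, 0.259, 1.535, -0, 1.348, -0.203], TCP at [232.195, -498.588, 218.653] pointing down, gripper open.
Joint ranges: [-3.14, 3.14], [-0.91, 2.08], [0.19, 2.58], [-1.22, 4.36], [0.22, 2.71], [-3.12, 3.12]. Speed limits (rad/s): [2.57, 2.57, 3.14, 3.14, 3.14, 3.14].

INTERFACE

Orientations are given as [roll, pitch, yaw] about the fixed x, y, z axes, in that order (R = Rz(yaw) Ry(pitch) Rx(roll)).
In Python, from bench import robot gives the robot as it stands. The module is installed in compiled form; this text tells all that it offers. Calls block until the motion is done:
- robot.move_ptp(position, orientation): joint-space move of the TCP to a pose.
- robot.move_linear(position, ori=None, speed=150, f_stop=None): straight line of the TCP; ori=None keeps the orientation; speed is the mean speed in mm/s. With f_stop (N) it stops when the force on the tool has changed by that much, and returns True; else False.
- robot.move_j(angles): joint-space move.
- robot.move_gripper(opening): opening from 0.0 (shut) to 1.0 (fully open); the grip force is fixed at half the most; returns when the fingers have stopped.
- robot.sleep(seconds).
- robot.inverse_kinematics(position, orientation): joint angles nearest the present ones, or None.
- robot.get_image(name): name is "side" or "top"; returns a dict with "img" (400x640x3 uint8, blue, green, red), "fovy" (degrees; the focal length in pixels is half the picture's height over the tangent of half this angle, whatever the lens; pixels are square), "cx", "cy" (the principal point, pixels), "eye" and "orientation" of the camera in the world. Camera axes: x right, y down, z forward; pixel columns grow to the right and rows downward; lengths in mm; the calibration is good to about 2 mm. A picture is of the moment at which its call begins. There is no depth.
A pose or a line that the arm cannot do raises robot.MotionError and nothing moves.
- robot.hand_in(): hands the job in; it is judged then, once.
Readings, each from a call of its own:
- robot.current_t(): time.
- robot.current_qpos(): joint angles.
- robot.current_joint_vel(): joint speeds.
- robot.current_joint_efforts(): joint torques, N m.
- robot.current_tcp_pos(): TCP position.
- robot.current_eef_rot(): TCP orientation.
- robot.current_contact_force(): force on the tool from outside, world axes, zero at the start.
- robot.current_ft_torque(): the same for the moment, N m.
- robot.current_gripper_width(): opening from 0.0 (shut) to 1.0 (fully open).
- robot.current_finger_force(): force on a finger pad.
Only numpy, scipy, OpenCV 4.12 (cv2) and the standard library are available. Lean on these libraries where they do the work, as an engineer would, in place of code of your own. Each camera call takes 0.05 s, during which the arm holds its last target. There are 200 camera calls.

TASK

The black microscope stage plate has been laid on its fitting jig but is riding cocked on top of the two locating pins: nudge it with the fingertips, back towards the jig's rear rail and sideways along it, until both brass-ringed holes drop over the pins and the plate lies flat on the bed. Then push the red stud round so that the keeper arm swings as far as it goes over the edge of the plate. Do it all by pushing, without picking up or levering up the plate, and leave the bottle, the objective and the eyepiece standing where they are.

Things in the scene. Friction and masses are not known exactly. Their poses are not given: they have to be found in the camera images.
- jig: Fixed aluminium fitting jig, 150 mm (its x) by 250 mm (its y, from -135 to +115 mm), standing on the worktop at various places with up to 0.25 rad of yaw. Origin at worktop level; the flat top (bed) is 16 mm above it. Its x axis points away from the robot, its y axis to the robot's left. The bed is clear but for the pins, the rear rail and the keeper.
- rail (a point): Middle of the plate-side face of the steel rear rail, at bed height (jig x = +56, y = -5, z = 16 mm). The rail runs 90 mm to either side along the jig's y axis and stands 10 mm above the bed. A plate pushed up against it is square to the jig and 1 mm behind its seat.
- seat (a point): Point on the bed of the jig where the middle of the seated plate's underside belongs (jig x = 0, y = 0, z = 16 mm), with the jig's axes. The seated plate clears the rail by 1 mm.
- pin_left (a point): Foot of the left steel locating pin, on the bed (jig x = -40, y = +35 mm). 8 mm diameter, 6 mm tall, its upper 2.5 mm tapering to 5 mm diameter.
- pin_right (a point): Foot of the right steel locating pin, on the bed (jig x = -40, y = -35 mm); the same pin as the left.
- stage_plate: Loose black metal stage plate, 110 mm (its x) by 150 mm (its y) by 8 mm thick, about 0.3 kg, with a white ruled scale along its far edge. Origin at the centre of its underside, z up. Seated, its axes agree with the jig's. A round light opening of 34 mm lies at x = +8 mm. Its edges are plain upright faces that a fingertip just above the bed can push; it slides by dry friction.
- plate_center (a point): Centre of the stage plate, 4 mm above its underside, with the plate's axes. It starts 14 to 30 mm to +y and 6 to 14 mm to -x of its seat (jig axes), turned up to 0.08 rad, its near edge about 6 mm up on the pins, its far edge on the bed (tilt about 0.07 rad). When the holes reach the pins the near edge drops by its weight and the pins stop the plate.
- hole_left (a point): Left brass-ringed hole of the plate, on its underside (plate x = -40, y = +35 mm). 10.5 mm diameter; belongs over the left pin.
- hole_right (a point): Right brass-ringed hole of the plate, on its underside (plate x = -40, y = -35 mm). 10.5 mm diameter; belongs over the right pin.
- keeper (a joint): Angle of the keeper arm, rad: 0 = parked beside the plate, pointing to the jig's -x; grows clockwise seen from above; at 1.57 it points to the jig's +y over the right-hand edge of the plate; stops at 1.6. Starts at 0 to 0.4 and stays where it is left (about 1.5 N at the stud moves it). The arm passes 1.5 mm above a seated plate and is blocked by one that rides on the pins.
- keeper_pivot (a point): Pivot axis of the keeper (jig x = -20, y = -98 mm) at the underside of the arm, 9.5 mm above the bed; vertical axis. The pivot screw's head rises 8 mm above this point.
- keeper_stud (a point): Middle of the red upright stud at the free end of the keeper arm, 42 mm from the pivot axis: 12 mm diameter, its red part from 17.5 to 37.5 mm above the bed. The place to push; this point is 25.5 mm above the bed.
- immersion_oil: Bystander: loose brown dropper bottle with a black cap, 31 mm diameter, 72 mm tall, origin at the centre of its foot.
- objective: Bystander: loose black objective lens with a yellow ring, 27 mm diameter, 45 mm tall, origin at the centre of its foot.
- eyepiece: Bystander: loose black eyepiece, 36 mm diameter, 47 mm tall, origin at the centre of its foot.

How it is judged:
By the outcome, as a careful person would: the job done as asked, in the order asked, and still so for the second after the job is handed in, with the robot touching nothing.
It also fails if it takes over 58 s, if anything falls off the work surface, if the arm or the gripper's body presses on something with over 40 N, if the wrist force passes 120 N, or if a joint passes its speed limit or range.

## Working session

There is one attempt and no reset: what is moved stays moved. The work goes in short steps, each a Python script; the robot and the scene stay as the last script left them, time stands still between calls to the robot, and variables do not carry over. Pictures are saved under pics/ and viewed, at most 10 in all, crops included, and the job is handed in when it is done.

```bash
mkdir -p pics; python3 - <<'E'
from bench import robot
import cv2
for n in("side","top"):
    d=robot.get_image(n);cv2.imwrite(f"pics/{n}0.png",d["img"])
    print(n,{k:d[k] for k in d if k!="img"})
print(robot.current_t(),robot.current_eef_rot())
E
```

```text
side {'fovy': 53.36286013768293, 'cx': 322.9347525645059, 'cy': 201.2124800989107, 'eye': array([ 453.91065082, -824.73149095,  472.58070733]), 'orientation': array([-2.04392632, -0.01954187, -0.11927098])}
top {'fovy': 53.96441069674338, 'cx': 319.8458641027413, 'cy': 203.70691669129204, 'eye': array([446.92283087, -48.39421378, 893.18472206]), 'orientation': array([-3.00769068, -0.03442769, -1.58269457])}
0.1 [-3.14000835e+00 -3.79559249e-04  4.35824389e-01]
```

View pics/top0.png

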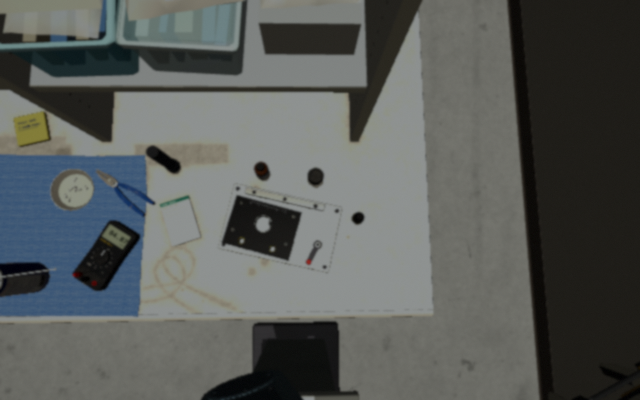

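View pics/side0.png

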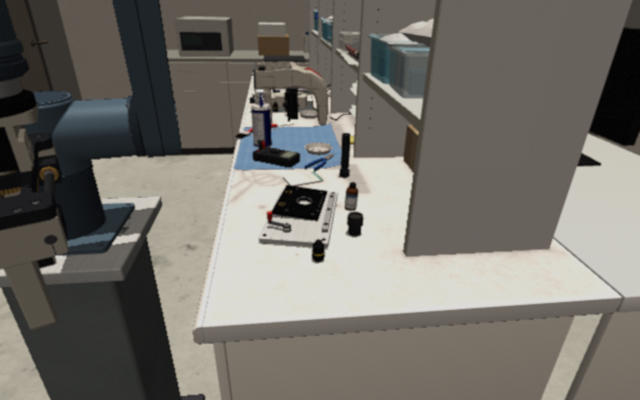

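```bash
cat > h.py <<'E'
import numpy as np,cv2
from scipy.spatial.transform import Rotation as R
def cam(d):
    f=200/np.tan(np.radians(d["fovy"]/2)); return f,d["cx"],d["cy"],np.array(d["eye"]),R.from_euler("xyz",d["orientation"]).as_matrix()
def ray(d,px,z):
    f,cx,cy,e,M=cam(d); px=np.atleast_2d(np.array(px,float))
    v=np.c_[(px[:,0]-cx)/f,(px[:,1]-cy)/f,np.ones(len(px))]@M.T
    return e+v*((z-e[2])/v[:,2])[:,None]
def proj(d,p):
    f,cx,cy,e,M=cam(d); q=(np.atleast_2d(p)-e)@M
    return np.c_[cx+f*q[:,0]/q[:,2],cy+f*q[:,1]/q[:,2]]
def crop(im,x0,y0,x1,y1,s,name):
    c=cv2.resize(im[y0:y1,x0:x1],None,fx=s,fy=s,interpolation=cv2.INTER_CUBIC); cv2.imwrite(name,c)
E
python3 - <<'E'
from h import *
t=cv2.imread("pics/top0.png");s=cv2.imread("pics/side0.png")
crop(t,215,155,375,275,5,"pics/tc0.png"); crop(s,250,170,375,265,6,"pics/sc0.png")
E
```

```text
(no output)
```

View pics/tc0.png

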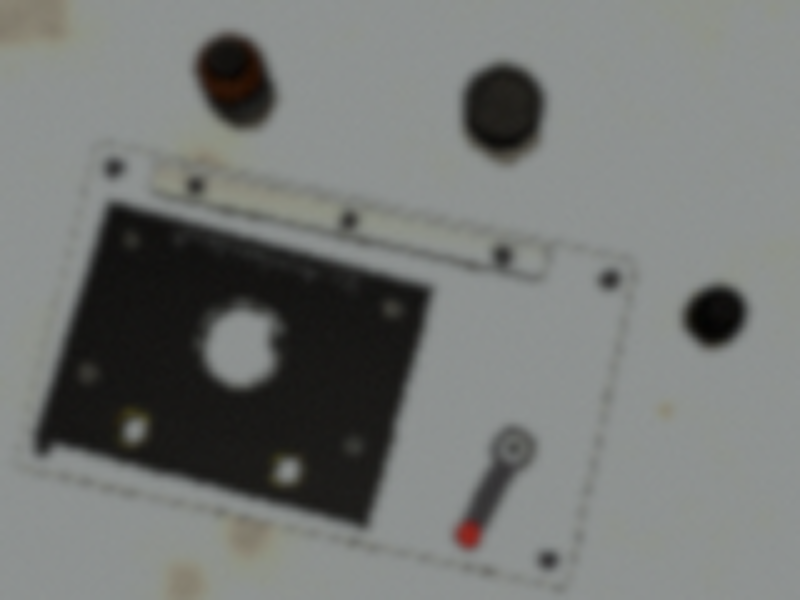

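View pics/sc0.png

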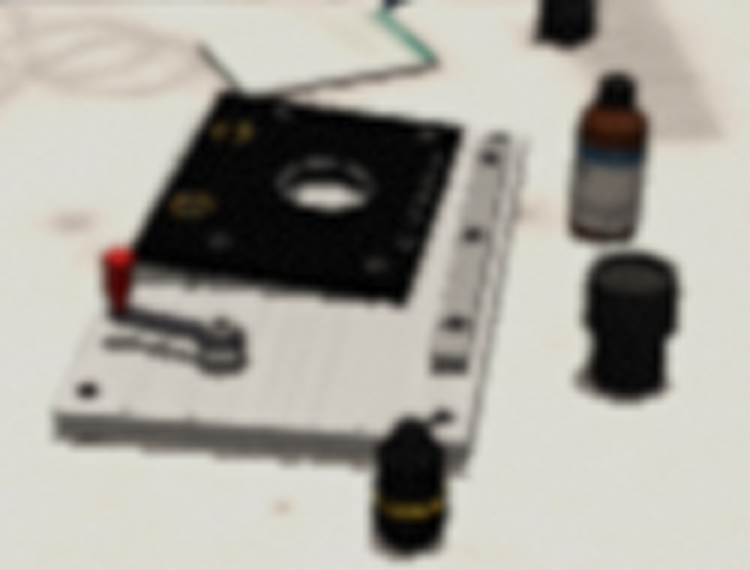

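```bash
cat >> h.py <<'E'
def plate(im):
    m=(im.max(2)<50).astype(np.uint8); n,l,st,c=cv2.connectedComponentsWithStats(m[170:290,200:350])
    k=1+np.argmax(st[1:,4]); mm=cv2.morphologyEx((l==k).astype(np.uint8),cv2.MORPH_OPEN,np.ones((9,9)))
    cn=max(cv2.findContours(mm,0,cv2.CHAIN_APPROX_NONE)[0],key=cv2.contourArea)
    (cx,cy),wh,a=r=cv2.minAreaRect(cn); return cv2.boxPoints(r)+[200,170],r
E
python3 - <<'E'
from h import *
from bench import robot
from scipy.optimize import least_squares
d=robot.get_image("top");t=d["img"]
c=lambda p:np.array(p)/5-.4+[215,155]
# rough clicks -> world
W=np.vstack([ray(d,c([(97,143),(636,258),(568,588),(17,463)]),16),ray(d,c([(513,449)]),33.5)])[:,:2]
J=np.array([(75,115),(75,-135),(-75,-135),(-75,115),(-20,-98)])
def tf(p,X):
    r=np.array([[np.cos(p[2]),-np.sin(p[2])],[np.sin(p[2]),np.cos(p[2])]]);return X@r.T+p[:2]
s=least_squares(lambda p:(tf(p,J)-W).ravel(),[400,0,-.2]);print("jig",s.x);print((tf(s.x,J)-W).round(1))
np.save("jig.npy",s.x)
p=s.x;inv=lambda X:(X-p[:2])@np.array([[np.cos(p[2]),-np.sin(p[2])],[np.sin(p[2]),np.cos(p[2])]])
print("rail",inv(ray(d,c([(152,193),(545,278)]),26)[:,:2]).round(1))
b,r=plate(t);print(b,r);print("plate corners jig",inv(ray(d,b,27)[:,:2]).round(1))
print("clicked",inv(ray(d,c([(108,203),(434,288),(366,526),(40,443)]),27)[:,:2]).round(1))
print("holes",inv(ray(d,c([(134,430),(288,471)]),29)[:,:2]).round(1))
# stud by both views
sd=robot.get_image("side")
for q in (d,sd):
    im=q["img"].astype(int);m=(im[...,2]>110)&(im[...,1]<70)&(im[...,0]<70)
    m[:160]=0;m[290:]=0;m[:,:220]=0;m[:,345:]=0
    ys,xs=np.nonzero(m);print(len(xs),xs.mean(),ys.mean(),inv(ray(q,[(xs.mean(),ys.mean())],50 if q is d else 41.5)[:,:2]))
o=tf(p,np.array([[0,0]]))
print(proj(sd,np.c_[tf(p,J[:4]),[16]*4])) 
E
```

```text
jig [ 5.15432830e+02  1.79597975e+01 -2.26313299e-01]
[[ 1.5  0.2]
 [-0.5 -0.9]
 [-0.3 -0.1]
 [-1.6  1.3]
 [ 0.9 -0.5]]
rail [[ 55.5  83.1]
 [ 56.3 -95.6]]
[[222.90000534 241.69998932]
 [235.59231186 195.16153717]
 [299.98460388 212.72307587]
 [287.29229736 259.26152802]] ((61.44230651855469, 57.21153259277344), (66.74410247802734, 48.23818588256836), 15.255120277404785)
plate corners jig [[-59.  104.2]
 [ 46.6 102.1]
 [ 39.3 -45.7]
 [-66.2 -41.1]]
clicked [[ 46.8 100.8]
 [ 41.1 -48.5]
 [-67.1 -42.4]
 [-62.3 104.1]]
holes [[-48.1  65.3]
 [-51.1  -4.1]]
14 308.2857142857143 261.5 [[-60.94470453 -86.59984527]]
8 269.5 212.5 [[-65.11438522 -69.18441062]]
[[337.557342   191.44531031]
 [328.6860356  242.74761203]
 [258.43773844 237.45575393]
 [281.78001682 187.8735046 ]]
```

```bash
cat >> h.py <<'E'
from bench import robot
J=np.load("jig.npy")
def w(x,y,z): c,s=np.cos(J[2]),np.sin(J[2]); return [J[0]+c*x-s*y,J[1]+s*x+c*y,z]
def inv(X): c,s=np.cos(J[2]),np.sin(J[2]); return (np.asarray(X)[...,:2]-J[:2])@np.array([[c,-s],[s,c]])
def ori(a=0): return [np.pi,0,J[2]+a]
def st(l): print(l,"t",round(robot.current_t(),1),"tcp",inv(robot.current_tcp_pos()).round(1),"z",round(robot.current_tcp_pos()[2],1),"F",np.round(robot.current_contact_force(),1))
def look(n):
    d=robot.get_image("top");b,r=plate(d["img"]);print("plate",inv(ray(d,b,25)).round(1).tolist(),inv(ray(d,b,25)).mean(0).round(1))
    crop(d["img"],215,155,375,275,5,f"pics/{n}.png")
E
python3 - <<'E'
from h import *
robot.move_gripper(0)
robot.move_ptp(w(-100,28,130),ori()); st("above")
robot.move_linear(w(-100,28,20),speed=120); st("down")
print(robot.move_linear(w(-74,28,20),speed=60,f_stop=6)); st("a")
print(robot.move_linear(w(-57,28,20),speed=20,f_stop=7)); st("pushed")
robot.move_linear(w(-90,28,20),speed=60)
robot.move_linear(w(-90,28,120),speed=150); 
robot.move_ptp(w(-60,140,120),ori(np.pi/2*-1)); st("away")
look("p1")
E
```

```text
above t 3.8 tcp [-99.5  27.6] z 130.1 F [0.4 0.2 0.9]
down t 4.9 tcp [-99.4  28. ] z 20.5 F [-0.1 -0.2  0.3]
False
a t 5.5 tcp [-73.8  28. ] z 19.9 F [ 0.3 -0.3 -0.3]
True
pushed t 6.0 tcp [-66.6  27.6] z 19.1 F [ 0.2 -0.3 -0.1]
away t 11.1 tcp [-60. 140.] z 120.0 F [-0.1 -0.5  0.4]
plate [[-53.0, 105.6], [54.0, 107.7], [52.5, -43.3], [-54.5, -42.9]] [-0.2 31.8]
```

View pics/p1.png

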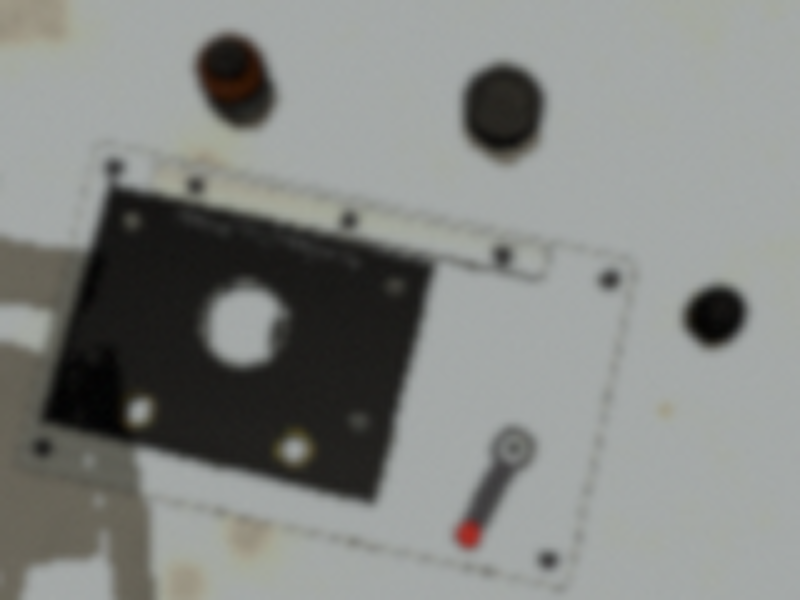

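```bash
python3 - <<'E'
from h import *
a=-np.pi/2
robot.move_ptp(w(5,142,70),ori(a)); robot.move_linear(w(5,142,20),speed=100); st("down")
print(robot.move_linear(w(5,110,20),speed=50,f_stop=10)); st("a")
print(robot.move_linear(w(5,82,20),speed=18,f_stop=8)); st("pushed")
robot.move_linear(w(5,120,20),speed=80)
robot.move_linear(w(5,150,90),speed=150); st("away")
look("p2")
E
```

```text
down t 12.2 tcp [  5.2 142.2] z 20.6 F [-0.5  0.1 -0.3]
False
a t 13.0 tcp [  5.3 109.7] z 20.0 F [ 0.9 -0.3  0.2]
True
pushed t 14.5 tcp [ 5.9 83.5] z 20.0 F [ 1.  -0.2  0.3]
away t 15.8 tcp [  4.5 149.5] z 89.4 F [ 0.9  0.6 -0.1]
plate [[-53.9, 71.3], [44.6, 76.9], [49.3, -71.2], [-49.5, -74.4]] [-2.4  0.6]
```

View pics/p2.png

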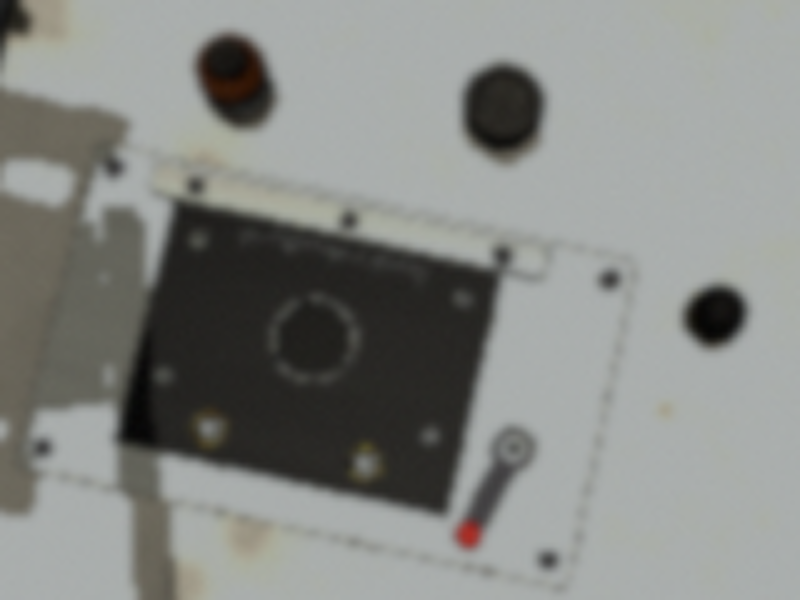

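```bash
python3 - <<'E'
from h import *
d=robot.get_image("top");c=lambda p:np.array(p)/5-.4+[215,155]
print(inv(ray(d,c([(177,202),(498,270),(446,515),(120,440)]),24)).round(1))
print(inv(ray(d,c([(210,428),(366,464)]),24)).round(1), inv(ray(d,c([(315,337)]),24)))
s=robot.get_image("side")
P=np.array([w(*q) for q in [(-55,75,24),(55,75,24),(55,-75,24),(-55,-75,24),(-55,-75,30)]]);print(((proj(s,P)-[250,170])*7+3).round(0))
crop(s["img"],250,170,360,250,7,"pics/s2.png")
E
```

```text
[[ 54.3  71.7]
 [ 55.5 -74.4]
 [-55.1 -75.4]
 [-53.6  71.1]]
[[-40.2  34. ]
 [-40.9 -36.2]] [[ 8.75942149 -1.78136172]]
[[257. 158.]
 [554. 177.]
 [510. 383.]
 [169. 359.]
 [168. 343.]]
```

View pics/s2.png

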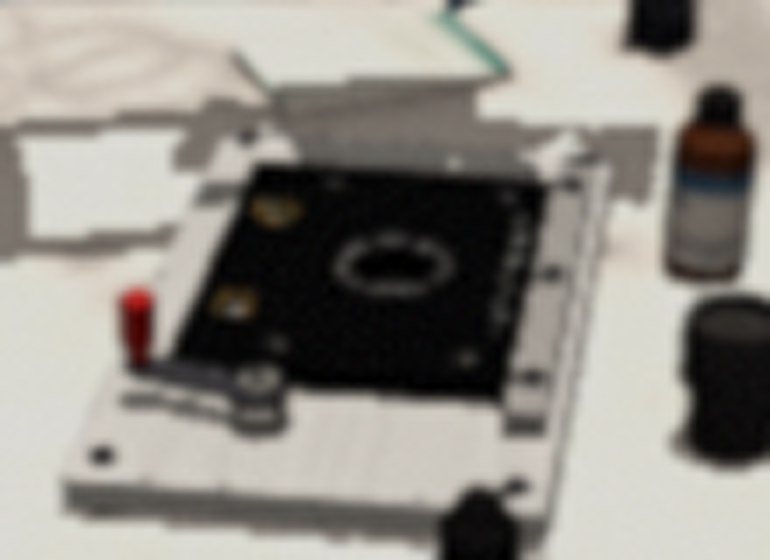

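```bash
python3 - <<'E'
from h import *
def pose(a,s,z=38): return w(-20-42*np.cos(a)-s*np.sin(a),-98+42*np.sin(a)-s*np.cos(a),z),ori(np.pi/2-a)
robot.move_linear(w(5,150,120)); robot.move_ptp(*pose(.25,36,110)); st("above")
robot.move_linear(*pose(.25,36),speed=120); robot.move_linear(*pose(.25,18),speed=50,f_stop=6); st("touch")
for a in np.arange(.3,1.81,.12):
    h=robot.move_linear(*pose(a,16),speed=45,f_stop=8)
    if h: st(f"stop at {a:.2f}"); break
st("end")
d=robot.get_image("top");crop(d["img"],215,155,375,275,5,"pics/k.png")
E
```

```text
above t 18.7 tcp [ -69.5 -122.4] z 109.9 F [ 0.5 -0.4 -0. ]
touch t 19.9 tcp [ -65.  -104.7] z 38.1 F [-0.1  0.3 -0. ]
stop at 1.74 t 23.3 tcp [-35.7 -53.7] z 36.5 F [-1.1 -0.3  1.6]
end t 23.3 tcp [-35.7 -53.7] z 36.5 F [-1.1 -0.3  1.6]
```

```bash
python3 - <<'E'
from h import *
robot.move_linear(w(-70,-54,40),speed=80);robot.move_linear(w(-90,-54,140),speed=150)
robot.move_ptp(w(-120,-200,180),ori()); st("away")
look("f")
d=robot.get_image("top");s=robot.get_image("side")
for q in (d,s):
    im=q["img"].astype(int);m=(im[...,2]>100)&(im[...,1]<75)&(im[...,0]<75)
    m[:160]=0;m[290:]=0;m[:,:220]=0;m[:,345:]=0
    ys,xs=np.nonzero(m);print(len(xs),inv(ray(q,[(xs.mean(),ys.mean())],50 if q is d else 43)) if len(xs) else "")
a=cv2.imread("pics/f.png")[:,50:650];crop(s["img"],250,170,360,250,7,"pics/s3.png");b=cv2.imread("pics/s3.png")
b=cv2.resize(b,(600,436));cv2.imwrite("pics/fin.png",cv2.resize(np.vstack([a,b]),None,fx=.57,fy=.57))
E
```

```text
away t 25.4 tcp [-120.3 -199.6] z 179.2 F [ 0.3 -0.1  0.1]
plate [[-51.8, 70.1], [54.1, 71.3], [52.3, -74.2], [-53.7, -73.0]] [ 0.2 -1.5]
16 [[-18.93430085 -55.86452366]]
13 [[-23.26505606 -39.42445792]]
```

View pics/fin.png

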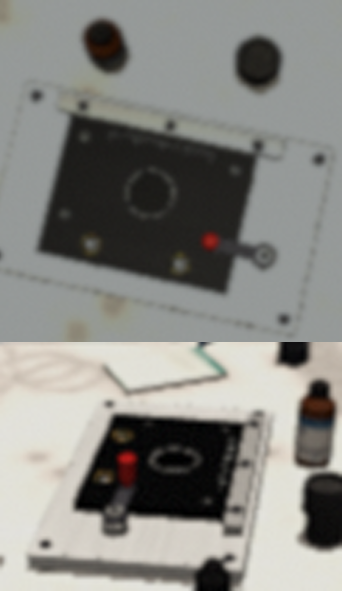

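The stud measures at jig (-19, -56), which puts the keeper at about 1.6, its stop. The plate is flat on its seat and the bottle, objective and eyepiece stand where they did.

```bash
python3 -c "
from bench import robot
print(robot.hand_in())"
```

```text
the job is handed in; nothing more can be done
None
```

The stage plate is seated flat over both pins, the keeper arm is swung to its stop over the plate's edge, the bottle, objective and eyepiece were not disturbed, and the job is handed in (about 25.5 s on the robot's clock; no verdict was returned).

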